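Find the reverse-threaded shredder knob and take out its grater plate

ROBOT

A 6-joint arm with a two-finger parallel gripper is mounted at the origin on the work surface. World frame = base frame: x ahead of the robot, y to its left, z up, the work surface at z = 0. Lengths are in m, angles in rad, forces in N, time in s.
With the tool pointing down it reaches from about 0.35 to 0.775 m from the base axis. Payload 5.5 kg.
Tool frame: the origin (TCP) lies where the fingers leave the gripper's body, on its centre line; the fingertips stand env.tip_reach ahead of it and the grasp point (between the pads) lies 54 mm ahead of it (env.tip_reach is the distance from the TCP to the fingertips, in m); z points along the fingers, y is the line along which they close (so a half turn about z gives the same grasp; the last joint's range is limited). The gripper opens to 85 mm and grips with 20 to 120 N. Pads are 22 mm wide; open, the fingers measure 114 mm over their backs; the gripper's body (76 mm by 85 mm) begins 54 mm behind the grasp point. The pads swing forward as they close: fully open they stand 13 mm farther back than shut.
Start: joints at [0.973, 0.313, 0.046, 1.304, 0, 1.431], TCP at [0.254, 0.516, 0.304] pointing down, gripper open.
Joint ranges: [-2.76, 2.76], [-0.86, 1.69], [-1.03, 1.26], [-2.2, 2.34], [-1.47, 1.5], [-3.14, 3.14]. Speed limits (rad/s): [2.57, 2.57, 3.14, 3.14, 3.14, 3.14].

INTERFACE

Orientations are given as a unit quaternion [w, x, y, z].
In Python, from workcell import status, optics, hand_in, env gives the robot as it stands.
- The arm moves only by the shell command python3 -m handwheel 'ROWS' [FORCE]. ROWS is a JSON object whose one key "deltas" holds a list of rows, each a list of 5 numbers: the opening, from -1 (shut) to 1 (fully open), then the shift along the tool's x, y, z in units of 40 mm (1.0 is 40 mm), then the turn about the tool's z in units of 10 degrees (1.0 is 10 degrees). In form: {"deltas": [[jaw, x, y, z, roll], ...]}. A call has 1 to 20 rows; each row shifts and turns the commanded pose from where the row before left it, along the tool's axes as they then stand; what a row does not reach is not made up. A row lasts 1/8 s, in which the tool goes at most 62.5 mm and 10.7 degrees, less where a joint would pass 70% of its speed; a pose out of reach is approached as far as the arm can. A call is refused whole if a number of a shift passes 1 or a number of a turn 1, either way. A call with a gripper value outside its range is refused whole. The fingers move at their own pace and stop on an object; FORCE is the grip in N (left out, the last holds). Time passes only in rows, so rows that do not move let the fingers close. It gives the time, the measured TCP pose, the force, the opening and the grip force at its end, in the units of the state.
- status.get_state(): the state, without advancing time (a new reading comes with each control period).
- optics.read_camera(name): name is "scene" or "top" or "wrist"; returns a dict with "frame" (400x640x3 uint8, red, green, blue), "depth" (400x640 float32, m along the optical axis (not along the pixel's ray), 0 where there is no reading), "vfov" (degrees; the focal length in pixels is half the picture's height over the tangent of half this angle, whatever the lens; pixels are square), "cx", "cy" (the principal point, pixels), "origin" and "attitude" of the camera in the world. Camera axes: x right, y down, z forward; pixel columns grow to the right and rows downward; lengths in m; the calibration is good to about 2 mm. A picture is of the moment at which its call begins.
- hand_in(): hands the job in; it is judged then, once.
The state is a dict: "clock": time; "joint_pos": joint angles; "qvel": joint speeds; "tau": joint torques, N m; "tcp_pos": TCP position; "orientation": TCP orientation; "wrist_force": force on the tool from outside, world axes, zero at the start; "ft_torque": the same for the moment, N m; "finger_gap": finger opening in m; "grip_force": force on a finger pad.
Only numpy, scipy, OpenCV 4.12 (cv2) and the standard library are available. Lean on these libraries where they do the work, as an engineer would, in place of code of your own. Each camera call takes 0.05 s, during which the arm holds its last target. There are 200 camera calls.

TASK

The two cheese-shredder heads run opposite ways, so one plate knob has a right-hand thread and the other a left-hand thread, and nothing marks which: feel it out by trying the knobs gently both ways, for a knob forced the wrong way spoils its rubber coupling. Unscrew the left-hand one, draw out its grater plate without forcing it and lay it flat in the aluminium tray for sharpening. Leave the other head as it is, knob tight and plate in place, and the things around alone.

Things in the scene. Friction and masses are not known exactly. Their poses are not given: they have to be found in the camera images.
- head_a: shredder head: white box 200 (x) x 130 (y) x 80 mm high, fixed; origin: centre of its underside, front (-x) towards the robot. A plate lies on its top (80 mm up) between 8 mm high side rails along head x. The knob's spindle stands at head x +30 mm, y 0. A rear hump (+x) reaches 98 mm up
- head_b: the other head, of the same look and size. One of the two has a right-hand thread, the other a left-hand one; either may be which
- knob_a_top (a point): top centre of head_a's black T-bar knob, on the spindle axis, 140 mm up when tight. Bar to hold: 62 mm long, 14 wide, 28 high, along this point's x (= head x when tight); below it a 22 mm neck, a 44 mm flange, and a 24 mm boss that sits 2.5 mm deep in the plate's pocket. Starts fully tight. Loosening takes 0.2 N m and raises it 20 mm per turn
- knob_b_top (a point): the same on head_b but for the thread hand. Either knob stops at 2.0 rad from tight; its plate can slide from 3 mm of rise (1.0 rad), 1.4 rad gives good room. A tight knob turned the tightening way does not move on its thread, it only winds up its spindle; the spindle gives a little the loosening way too (0.2 N m)
- spindle_a (a joint): twist of head_a's spindle in its rubber coupling, rad: 0 at rest, positive anticlockwise from above; springs with 3 N m per rad and returns. More than 0.35 rad either way (1 N m on the knob) spoils the coupling
- spindle_b (a joint): the same for head_b's spindle
- plate_a: steel grater plate on head_a, 120 (x) x 84 (y) x 6 mm, 0.2 kg; origin: centre of its underside, at head x +5 mm, z 80 mm, axes along the head's. Grip tab at plate x -30 mm, y 0: 34 mm along x, 12 mm thick along y, top 29 mm above the underside. A 14 mm slot open at +x takes the spindle, a 32 mm pocket 3 mm deep at plate x +25 mm the knob's boss
- plate_b: the same on head_b. A tight knob locks its plate; with the knob up the plate slides out level towards the head's front (-x), 1.5 mm play beside each rail; after 58 mm it is clear of the knob and can be lifted. Pressed or dragged against its head or knob with over 30 N the plate is spoilt
- bar_a_end (a point): end of head_a's knob bar, 31 mm out from the spindle axis, at mid height of the bar (126 mm up when tight); points to the rear (head +x) when tight
- bar_b_end (a point): the same on head_b's knob
- tray: shallow open aluminium tray, 190 (x) x 150 (y) x 30 mm high outside, walls and floor 4 to 5 mm thick, 1.2 kg, loose on the counter; origin at the centre of its underside
- jar: small glass jar, 40 mm across, 65 mm high; origin under its base. Leave alone
- tub: small white tub, 48 mm across, 50 mm high; origin under its base. Leave alone
- cheese: small yellow cheese wheel, 84 mm across, 60 mm high; origin under its base. Leave alone
- oil: green glass oil bottle, 60 mm across, 190 mm high; origin under its base. Leave alone
Not all that is in view belongs to the job. Leave any blue or orange look-alike of the plate_a alone. What is shaped like the plate_b but turquoise is not meant.

How it is judged:
On the way:
1. the knob with the left-hand thread is unscrewed (clockwise): risen at least 2.8 mm (((z of knob_a_top in the frame of head_a above 0.1428 m and y of bar_a_end in the frame of head_a below -0.012 m) or (z of knob_b_top in the frame of head_b above 0.1428 m and y of bar_b_end in the frame of head_b below -0.012 m))), for 0.2 s.
At the end, for the whole second after the job is handed in: The plate of the left-hand-threaded head lies flat (within 0.08 rad), at rest, on the floor of the tray, the tray on the counter; that knob stays risen 2.8 mm or more. The other knob is tight (risen under 1.2 mm), its plate in place within 8 mm ((((z of knob_a_top in the frame of head_a above 0.1428 m and y of bar_a_end in the frame of head_a below -0.012 m) and x of plate_a in the frame of tray between -0.045 and 0.045 m and y of plate_a in the frame of tray between -0.04 and 0.04 m and z of plate_a in the frame of tray between 0.001 and 0.009 m and angle between plate_a's own z axis and vertical below 0.08 rad and linear speed of plate_a below 0.02 m/s and z of knob_b_top in the frame of head_b below 0.1412 m and distance of plate_b from where it was at the start of the episode below 0.008 m and angle between plate_b's own z axis and vertical below 0.05 rad) or ((z of knob_b_top in the frame of head_b above 0.1428 m and y of bar_b_end in the frame of head_b below -0.012 m) and x of plate_b in the frame of tray between -0.045 and 0.045 m and y of plate_b in the frame of tray between -0.04 and 0.04 m and z of plate_b in the frame of tray between 0.001 and 0.009 m and angle between plate_b's own z axis and vertical below 0.08 rad and linear speed of plate_b below 0.02 m/s and z of knob_a_top in the frame of head_a below 0.1412 m and distance of plate_a from where it was at the start of the episode below 0.008 m and angle between plate_a's own z axis and vertical below 0.05 rad)) and height (world z) of tray below 0.004 m); the robot touches nothing.
It fails at once if a spindle coupling is twisted by more than 0.35 rad (about 1 N m) (value of joint any of spindle_a, spindle_b above 0.35 rad or value of joint any of spindle_a, spindle_b below -0.35 rad).
It fails at once if a plate is forced against its head or knob with more than 30 N (contact force between plate_a and head_a above 30 N or contact force between plate_b and head_b above 30 N).
It fails at once if the right-hand knob is unscrewed by 2.8 mm or more ((z of knob_a_top in the frame of head_a above 0.1428 m and y of bar_a_end in the frame of head_a above 0.012 m) or (z of knob_b_top in the frame of head_b above 0.1428 m and y of bar_b_end in the frame of head_b above 0.012 m)).
It fails at once if the jar, tub, cheese wheel or oil bottle is shifted by more than 30 mm or knocked over (distance of any of jar, tub, cheese, oil from where it was at the start of the episode above 0.03 m or angle between any of jar, tub, cheese, oil's own z axis and vertical above 0.5 rad).
It also fails if it takes over 67 s, if anything falls off the work surface, if the arm or the gripper's body presses on something with over 40 N, if the wrist force passes 120 N, or if a joint passes its speed limit or range.

## Working session

There is one attempt and no reset: what is moved stays moved. The work goes in short steps, Python scripts to look and compute and a shell command to move; the robot and the scene stay as the last step left them, time stands still between calls to the robot, and variables do not carry over. Pictures are saved under pics/ and viewed, at most 10 in all, crops included, and the job is handed in when it is done.

```bash
ls; mkdir -p pics; cat > h.py <<'E'
import numpy as np, cv2
from scipy.spatial.transform import Rotation as R
from workcell import status, optics, env
def cam(n):
    c=optics.read_camera(n); f=200/np.tan(np.radians(c['vfov'])/2)
    q=np.array(c['attitude']); 
    Rm=R.from_quat(q[[1,2,3,0]]).as_matrix() if q.size==4 else q.reshape(3,3)
    d=c['depth']; v,u=np.mgrid[0:400,0:640]
    P=np.stack([(u-c['cx'])/f*d,(v-c['cy'])/f*d,d],-1)@Rm.T+np.array(c['origin'])
    P[d==0]=np.nan
    c.update(f=f,R=Rm,P=P); return c
def save(c,name): cv2.imwrite('pics/'+name,c['frame'][:,:,::-1])
E
python3 - <<'E'
from h import *
for n in ('top','scene'):
    c=cam(n); save(c,n+'0.png'); print(n,c['origin'],c['attitude'],c['vfov'],c['cx'],c['cy']); np.savez('/tmp/'+n,P=c['P'],F=c['frame'])
s=status.get_state(); print(s, env.tip_reach)
E
```

```text
pics
top [ 0.31229623 -0.08927631  1.60166132] [ 0.0475571  -0.70055868  0.71070922 -0.04299153] 43.68523439591797 315.3592219494686 194.73013124823197
scene [1.07331371 0.35173095 0.7045367 ] [-0.19352768  0.40640375  0.80539607 -0.38564258] 55.75671085571467 319.2365322307022 201.5143841076178
{'clock': 0.1, 'joint_pos': array([9.73391903e-01, 3.13958013e-01, 4.50979219e-02, 1.30360547e+00,
       3.42336505e-06, 1.43120778e+00]), 'qvel': array([ 0.00136052, -0.00251958,  0.00141623, -0.00129369,  0.00037309,
        0.0001057 ]), 'tau': array([ 2.80256485e-03, -4.81725240e+01,  2.99243903e+01,  1.27350874e-02,
       -1.36248955e-04,  8.93306549e-06]), 'tcp_pos': array([0.25395608, 0.51550598, 0.30308151]), 'orientation': array([-3.02236252e-04,  2.26914008e-01,  9.73914440e-01, -7.77970947e-04]), 'wrist_force': array([ 0.14391156, -0.10977081, -0.2541447 ]), 'ft_torque': array([-0.03228852, -0.01378897,  0.00697059]), 'grip_force': 0.0, 'finger_gap': 0.08532388533963066} 0.0726
```

View pics/top0.png

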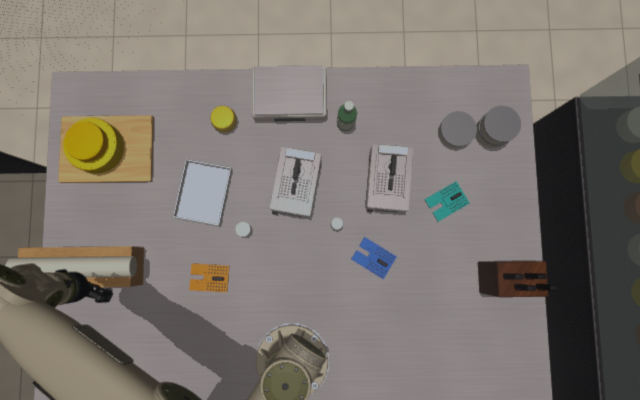

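View pics/scene0.png

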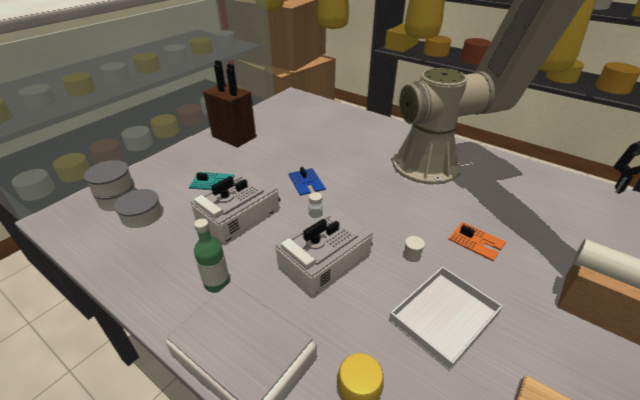

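Top view: the heads are at (296,181) and (390,178), each with a black T-bar knob above a tab on a steel plate. The tray is at (203,192), the jar and tub are at (337,224) and (243,230), the cheese is at (222,118) and the oil bottle is at (347,115). Plate look-alikes are orange (210,278), blue (374,257) and turquoise (447,201); I'm leaving those alone. The plates I want are the steel ones on the two white heads.

```bash
python3 - <<'E'
from h import *
d=np.load('/tmp/top.npz');P=d['P'];F=d['F'].astype(int)
def box(m): 
    r=cv2.minAreaRect(P[m][:,:2].astype(np.float32)); b=cv2.boxPoints(r); return np.round(r[0],4),np.round(r[1],4),round(r[2],1)
v,u=np.mgrid[0:400,0:640]
print('table z',np.nanmedian(P[230:245,150:180,2]))
for n,(u0,u1,v0,v1) in dict(L=(265,325,143,222),Rr=(362,418,140,218)).items():
    w=(u>=u0)&(u<u1)&(v>=v0)&(v<v1)
    m=w&(P[...,2]>.06)&(P[...,2]<.12); print(n,'head',box(m))
    h=w&(P[...,2]>.088)&(P[...,2]<.104)&(F.min(-1)>200); print(' hump',h.sum(),np.median(P[h],0) if h.any() else 0)
    k=w&(P[...,2]>.125)&(F.max(-1)<90); print(' knob',k.sum(),P[k].mean(0),np.median(P[k][:,2]),box(k))
    t=w&(P[...,2]>.1)&(P[...,2]<.115)&(F.max(-1)<90); print(' tab',t.sum(),box(t), np.median(P[t][:,2]))
w=(u>165)&(u<240)&(v>150)&(v<232)&(P[...,2]>.018)&(P[...,2]<.05); print('tray rim',w.sum(),box(w))
w=(u>165)&(u<240)&(v>150)&(v<232)&(F[...,2]>F[...,0]+8)&(P[...,2]<.02); print('tray floor',w.sum(),box(w),np.median(P[w],0))
for n,(a,b) in dict(jar=(337,224),tub=(243,230),oil=(347,115),cheese=(222,118)).items():
    m=(abs(u-a)<16)&(abs(v-b)<16)&(P[...,2]>.03); print(n,m.sum(),P[m].mean(0),np.nanmax(P[m][:,2]))
E
python3 - <<'E'
import cv2
a=cv2.imread('pics/top0.png')[135:235,165:425]; cv2.imwrite('pics/crop1.png',cv2.resize(a,None,fx=3,fy=3,interpolation=2))
E
```

```text
table z -0.00044171597192055323
L head (array([ 0.5515, -0.0184]), array([0.1322, 0.1993]), 78.7)
 hump 0 0
 knob 94 [ 0.58125133 -0.02491335  0.13862209] 0.1390344467996265 (array([ 0.5825, -0.0247]), array([0.0135, 0.0611]), 79.3)
 tab 42 (array([ 0.55, -0.02]), array([0.0113, 0.0774]), 75.9) 0.10755274856708119
Rr head (array([ 0.5589, -0.3127]), array([0.1328, 0.2009]), 84.2)
 hump 0 0
 knob 94 [ 0.58868592 -0.31366899  0.13788108] 0.1385505738467533 (array([ 0.5901, -0.3149]), array([0.0135, 0.06  ]), 83.7)
 tab 48 (array([ 0.5677, -0.3087]), array([0.0108, 0.0965]), 89.9) 0.10770860263391702
tray rim 393 (array([0.5207, 0.2477]), array([0.2223, 0.1972]), 77.6)
tray floor 2287 (array([0.5312, 0.2833]), array([0.1367, 0.1814]), 78.9) [0.52946981 0.28333069 0.00347502]
jar 125 [ 0.42115527 -0.14493659  0.06067672] 0.07449539750899303
tub 175 [0.40973874 0.14717745 0.0490772 ] 0.05665304552930572
oil 440 [ 0.74506473 -0.17971176  0.1231107 ] 0.1958222612776115
cheese 534 [0.76258964 0.21098167 0.05607546] 0.07081013942554737
```

View pics/crop1.png

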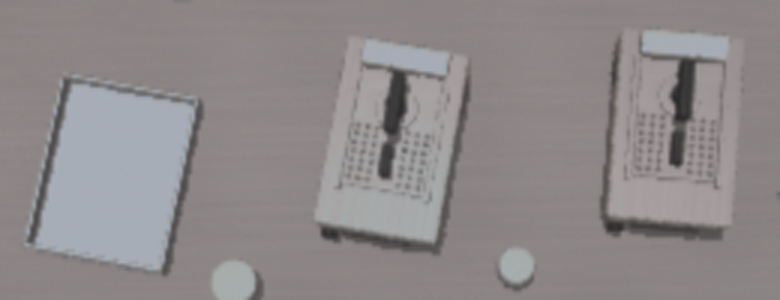

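The crop confirms the choice: both white heads carry steel plates, black T-bars and tabs. The measured bars (61×13.5 mm, z 0.139) lie 30 mm ahead of each box centre, as they should. The tray is blue-grey. I'll go to the left head first.

```bash
python3 -m handwheel '{"deltas":[[0.5,0,0,0,-0.75],[0.5,0,0,0,-0.74],[0,-0.764,-0.831,0,0],[0,-0.764,-0.831,0,0],[0,-0.764,-0.831,0,0],[0,-0.764,-0.831,0,0],[0,-0.764,-0.831,0,0],[0,-0.764,-0.831,0,0],[0,-0.764,-0.831,0,0],[0,-0.764,-0.831,0,0],[0,-0.764,-0.831,0,0],[0,-0.764,-0.831,0,0],[0,-0.764,-0.831,0,0],[0,-0.764,-0.831,0,0],[0,-0.764,-0.831,0,0],[0,-0.764,-0.831,0,0]]}' 40
cat >> h.py <<'E'
def togo(x,y,z,yaw):
    """delta in tool units to target TCP, yaw = wanted tool-y direction deg"""
    s=status.get_state(); q=s['orientation']; M=R.from_quat(q[[1,2,3,0]]).as_matrix()
    d=M.T@(np.array([x,y,z])-s['tcp_pos']); ty=np.degrees(np.arctan2(M[1,1],M[0,1])); r=(ty-yaw+90)%180-90
    print('tcp',s['tcp_pos'].round(4),'ydir',ty.round(2),'units',(d/.04).round(3),'roll',round(r/10,3),'F',s['wrist_force'].round(2),'T',s['ft_torque'].round(3),'gap',s['finger_gap'].round(4),'q',s['joint_pos'].round(2),'t',s['clock'])
E
python3 - <<'E'
from h import *
togo(.582,-.0245,.185,78.7)
c=cam('wrist'); save(c,'w1.png'); P=c['P'];F=c['frame']
k=(P[...,2]>.125)&(P[...,2]<.15)&(F.max(-1)<90); r=cv2.minAreaRect(P[k][:,:2].astype(np.float32)); print(k.sum(),r,np.median(P[k][:,2]))
k=(P[...,2]>.1)&(P[...,2]<.112)&(F.max(-1)<90); r=cv2.minAreaRect(P[k][:,:2].astype(np.float32)); print(k.sum(),r)
E
```

```text
clock: 2.1
tcp_pos: [0.5826, -0.0259, 0.3034]
orientation: [-0.0, 0.099, 0.995, 0.0]
wrist_force: [0.7, -0.0, 0.3]
finger_gap: 0.0428
grip_force: 0.0Traceback (most recent call last):
  File "<stdin>", line 2, in <module>
  File "h.py", line 17, in togo
    print('tcp',s['tcp_pos'].round(4),'ydir',ty.round(2),'units',(d/.04).round(3),'roll',round(r/10,3),'F',s['wrist_force'].round(2),'T',s['ft_torque'].round(3),'gap',s['finger_gap'].round(4),'q',s['joint_pos'].round(2),'t',s['clock'])
                                                                                                                                                                       ^^^^^^^^^^^^^^^^^^^^^
AttributeError: 'float' object has no attribute 'round'
```

```bash
sed -i "s/s\['finger_gap'\].round(4)/round(s['finger_gap'],4)/" h.py
python3 - <<'E'
from h import *
togo(.582,-.0245,.185,78.7)
c=cam('wrist'); save(c,'w1.png'); P=c['P'];F=c['frame']
k=(P[...,2]>.125)&(P[...,2]<.15)&(F.max(-1)<90); r=cv2.minAreaRect(P[k][:,:2].astype(np.float32)); print(k.sum(),r,np.median(P[k][:,2]))
k=(P[...,2]>.1)&(P[...,2]<.112)&(F.max(-1)<90); r=cv2.minAreaRect(P[k][:,:2].astype(np.float32)); print(k.sum(),r)
E
```

```text
tcp [ 0.5826 -0.0259  0.3034] ydir 78.66 units [0.02 0.03 2.96] roll -0.004 F [ 0.71 -0.03  0.26] T [-0.039  0.     0.023] gap 0.0428 q [-0.18  0.33  0.07  1.31  0.    0.02] t 2.1
1807 ((0.6540582180023193, -0.0868629440665245), (0.03855132684111595, 0.24645580351352692), 49.96918869018555) 0.13782300894739263
820 ((0.633073091506958, -0.07317399978637695), (0.04301491379737854, 0.27229246497154236), 56.22883224487305)
```

View pics/w1.png

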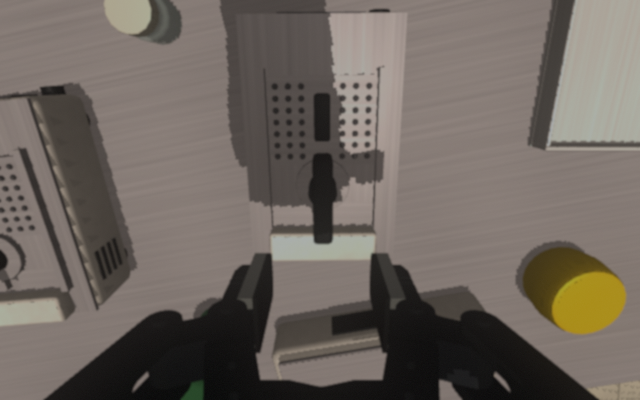

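The wrist view is square to the left head: the knob bar is at (322,197), the tab at (322,117) and the open fingers straddle below. I'll measure within that window.

```bash
python3 - <<'E'
from h import *
c=cam('wrist'); P=c['P'];F=c['frame'].astype(int); v,u=np.mgrid[0:400,0:640]
w=(u>295)&(u<350)
k=w&(v>150)&(v<250)&(P[...,2]>.13)&(P[...,2]<.15)&(F.max(-1)<90); r=cv2.minAreaRect(P[k][:,:2].astype(np.float32)); print(k.sum(),r,np.median(P[k][:,2]))
k=w&(v>85)&(v<148)&(P[...,2]>.1)&(P[...,2]<.118)&(F.max(-1)<90); r=cv2.minAreaRect(P[k][:,:2].astype(np.float32)); print(k.sum(),r,np.median(P[k][:,2]))
E
```

```text
1718 ((0.5812722444534302, -0.02583005093038082), (0.013718231581151485, 0.05993310362100601), 79.27102661132812) 0.13793910802094544
805 ((0.5286933779716492, -0.01573602482676506), (0.011710209771990776, 0.0337313637137413), 79.2103042602539) 0.10713174860507019
```

```bash
python3 -m handwheel '{"deltas":[[0,0.03,0,0.7,-0.05],[0,0,0,0.8,0],[0,0,0,0.8,0],[0,0,0,0.65,0],[0,0,0,0,0],[-1,0,0,0,0],[-1,0,0,0,0],[-1,0,0,0,0],[-1,0,0,0,0],[-1,0,0,0,0],[-1,0,0,0,0]]}' 40
python3 -c "
from h import *
togo(.5813,-.0258,.185,79.2)"
```

```text
clock: 3.58
tcp_pos: [0.5818, -0.0245, 0.1875]
orientation: [0.001, 0.094, 0.996, -0.0]
wrist_force: [-2.4, -0.0, 5.7]
finger_gap: 0.013
grip_force: 41.4
tcp [ 0.5818 -0.0245  0.1875] ydir 79.16 units [ 0.005 -0.034  0.061] roll -0.004 F [-2.35 -0.04  5.71] T [-0.076  0.308 -0.007] gap 0.013 q [-0.18  0.38 -0.14  1.04  0.    0.01] t 3.575
```

```bash
python3 -m handwheel '{"deltas":[[-1,0,0,-0.02,0.3],[-1,0,0,0,0.3],[-1,0,0,0,0],[-1,0,0,0,0]]}' 40 >/dev/null
python3 -c "
from h import *
togo(.5813,-.0258,.185,79.2)"
python3 -m handwheel '{"deltas":[[-1,0,0,0,-0.3],[-1,0,0,0,-0.3],[-1,0,0,0,-0.3],[-1,0,0,0,-0.3],[-1,0,0,0,0],[-1,0,0,0,0]]}' 40 >/dev/null
python3 -c "
from h import *
togo(.5813,-.0258,.185,79.2)"
```

```text
tcp [ 0.5818 -0.0244  0.1876] ydir 73.23 units [ 0.002 -0.036  0.065] roll -0.597 F [ 0.5  -0.69  5.91] T [-0.076 -0.146  0.209] gap 0.0131 q [-0.18  0.38 -0.14  1.04  0.    0.11] t 4.075
tcp [ 0.5817 -0.0246  0.1875] ydir 85.15 units [ 0.008 -0.031  0.062] roll 0.595 F [ 0.66 -0.55  4.84] T [-0.206 -0.13  -0.272] gap 0.013 q [-0.18  0.38 -0.14  1.04 -0.   -0.1 ] t 4.825
```

The clockwise torque (0.21) is lower than anticlockwise (0.27). I'll widen the sweep a little, staying well under 1 N m.

```bash
python3 -m handwheel '{"deltas":[[-1,0,0,0,0.4],[-1,0,0,0,0.4],[-1,0,0,0,0.4],[-1,0,0,0,0.4],[-1,0,0,0,0],[-1,0,0,0,0]]}' 40 >/dev/null
python3 -c "
from h import *
togo(.5813,-.0258,.185,79.2)"
python3 -m handwheel '{"deltas":[[-1,0,0,0,-0.4],[-1,0,0,0,-0.4],[-1,0,0,0,-0.4],[-1,0,0,0,-0.4],[-1,0,0,0,-0.4],[-1,0,0,0,0],[-1,0,0,0,0]]}' 40 >/dev/null
python3 -c "
from h import *
togo(.5813,-.0258,.185,79.2)"
```

```text
tcp [ 0.5818 -0.0244  0.1877] ydir 69.22 units [-0.001 -0.038  0.068] roll -0.998 F [0.26 0.77 6.85] T [-0.133 -0.     0.188] gap 0.0131 q [-0.18  0.38 -0.14  1.04  0.    0.18] t 5.575
tcp [ 0.5817 -0.0246  0.1875] ydir 89.12 units [ 0.009 -0.029  0.062] roll 0.992 F [ 0.69 -0.27  4.89] T [-0.175 -0.061 -0.478] gap 0.0134 q [-0.18  0.38 -0.14  1.04 -0.   -0.16] t 6.45
```

The clockwise torque stays at about 0.19 while anticlockwise climbs to 0.48, so the left head's knob has the left-hand thread. I'll unscrew it clockwise to about 1.5 rad, lifting along with it.

```bash
python3 -m handwheel '{"deltas":[[-1,0,0,0,0.7],[-1,0,0,0,0.7],[-1,0,0,-0.01,0.7],[-1,0,0,-0.01,0.7],[-1,0,0,-0.01,0.7],[-1,0,0,-0.01,0.7],[-1,0,0,-0.01,0.7],[-1,0,0,-0.01,0.7],[-1,0,0,-0.01,0.7],[-1,0,0,-0.01,0.7]]}' 40 >/dev/null
python3 -c "
from h import *
togo(.5813,-.0258,.185,79.2)"
```

```text
tcp [ 0.5823 -0.024   0.1906] ydir 19.01 units [-0.034 -0.038  0.14 ] roll -6.019 F [2.77 0.68 3.43] T [ 0.172 -0.615  0.262] gap 0.0133 q [-0.18  0.38 -0.14  1.05  0.    1.06] t 7.7
```

```bash
python3 -m handwheel '{"deltas":[[-1,0,0,-0.01,0.64],[-1,0,0,-0.01,0.64],[-1,0,0,-0.01,0.64],[-1,0,0,-0.01,0.64],[-1,0,0,-0.01,0.64],[-1,0,0,0,0],[-1,0,0,0,0]]}' 40 >/dev/null
python3 -c "
from h import *
togo(.5813,-.0258,.185,79.2)"
python3 -m handwheel '{"deltas":[[-0.6,0,0,0,0],[-0.4,0,0,0,0],[-0.2,0,0,0,0],[0,0,0,-0.5,0],[0,0,0,-1,0],[0,0,0,-1,0]]}' 40
python3 - <<'E'
from h import *
c=cam('top'); save(c,'top1.png'); P=c['P'];F=c['frame'].astype(int); v,u=np.mgrid[0:400,0:640]
c=cam('wrist'); save(c,'w2.png'); P=c['P'];F=c['frame'].astype(int)
E
```

```text
tcp [ 0.5826 -0.0241  0.1925] ydir -12.64 units [-0.05  -0.024  0.187] roll 8.816 F [5.41 1.95 0.92] T [ 0.326 -1.21   0.177] gap 0.0133 q [-0.18  0.38 -0.14  1.05  0.    1.61] t 8.575
clock: 9.32
tcp_pos: [0.5801, -0.0243, 0.2919]
orientation: [-0.001, 0.782, 0.624, -0.001]
wrist_force: [0.5, 0.5, -0.0]
finger_gap: 0.0426
grip_force: 0.0
```

View pics/w2.png

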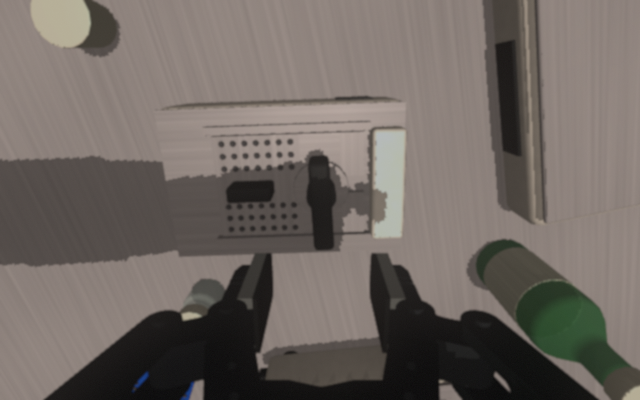

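The wrist view shows the bar now across the head at (320,200), and the tab at (250,190) still in place. Next I measure the knob height and the tab, and compare the other head.

```bash
python3 - <<'E'
from h import *
c=cam('wrist'); P=c['P'];F=c['frame'].astype(int); v,u=np.mgrid[0:400,0:640]
for n,w,a,b in (('knob',(u>300)&(u<342)&(v>145)&(v<252),.13,.16),('tab',(u>218)&(u<285)&(v>172)&(v<210),.1,.118)):
    k=w&(P[...,2]>a)&(P[...,2]<b)&(F.max(-1)<90); r=cv2.minAreaRect(P[k][:,:2].astype(np.float32)); print(n,k.sum(),r,np.median(P[k][:,2]))
E
```

```text
knob 1921 ((0.5821263790130615, -0.025280799716711044), (0.061506856232881546, 0.013990102335810661), 80.83002471923828) 0.1427963523971585
tab 764 ((0.5280886888504028, -0.015153464861214161), (0.012399084866046906, 0.034114740788936615), 78.68164825439453) 0.10694050780263706
```

```bash
python3 -m handwheel '{"deltas":[[0,0,0,0,-0.92],[0,0,0,0,-0.92],[0,0,0,0,-0.92],[0,0,0,0,-0.92],[0,0,0,0,-0.92],[0,0,0,0,-0.92],[0,0,0,0,-0.92],[0,0,0,0,-0.92],[0,0,0,0,-0.92],[0,0,0,0,-0.92],[0,0,0,0,0]]}' 40 >/dev/null
python3 -c "
from h import *
togo(.5287,-.0157,.166,79.1)"
```

```text
tcp [ 0.5802 -0.0243  0.2901] ydir 79.08 units [ 1.294 -0.034  3.108] roll -0.002 F [-0.49  1.   -0.61] T [-0.009 -0.006  0.02 ] gap 0.0428 q [-0.18  0.33  0.04  1.28 -0.    0.01] t 10.85
```

```bash
python3 -m handwheel '{"deltas":[[0,0.65,-0.02,0,0],[0,0.65,-0.01,0.2,0],[0,0,0,0.8,0],[0,0,0,0.8,0],[0,0,0,0.7,0],[0,0,0,0.4,0],[-0.3,0,0,0.2,0],[-0.5,0,0,0,0],[-0.6,0,0,0,0],[-0.7,0,0,0,0],[-1,0,0,0,0],[-1,0,0,0,0],[-1,0,0,0,0],[-1,0,0,0,0]]}' 30
python3 -c "
from h import *
togo(.5287,-.0157,.166,79.1)"
```

```text
clock: 12.6
tcp_pos: [0.5305, -0.0157, 0.169]
orientation: [0.001, 0.094, 0.996, 0.0]
wrist_force: [0.2, 0.3, 5.0]
finger_gap: 0.0106
grip_force: 31.7
tcp [ 0.5305 -0.0157  0.169 ] ydir 79.17 units [ 0.045 -0.008  0.074] roll 0.007 F [0.21 0.28 5.02] T [ 0.212  0.032 -0.005] gap 0.0106 q [-0.18  0.31 -0.31  0.96  0.    0.01] t 12.6
```

```bash
python3 -m handwheel '{"deltas":[[-1,0,0,-0.03,0],[-1,0,0,0,0],[-1,0,0,0,0]]}' 30 | grep -E 'pos|force'
python3 -m handwheel '{"deltas":[[-1,0.1,0,0,0],[-1,0.1,0,0,0],[-1,0,0,0,0],[-1,0,0,0,0]]}' 30| grep -E 'pos|force'
python3 -c "
from h import *
togo(.5287,-.0157,.166,79.1)"
```

```text
tcp_pos: [0.5296, -0.0158, 0.169]
wrist_force: [-1.2, -0.2, 1.2]
grip_force: 31.2
tcp_pos: [0.5212, -0.0141, 0.169]
wrist_force: [-1.4, 0.7, 0.6]
grip_force: 31.1
tcp [ 0.5212 -0.0141  0.169 ] ydir 79.17 units [-0.191 -0.005  0.074] roll 0.007 F [-1.38  0.66  0.63] T [-0.02   0.264  0.012] gap 0.0112 q [-0.18  0.29 -0.33  0.95  0.    0.01] t 13.475
```

Sliding freely at very low force, so I'll carry on to about 66 mm in total.

```bash
python3 -m handwheel '{"deltas":[[-1,0.15,0,0,0],[-1,0.15,0,0,0],[-1,0.15,0,0,0],[-1,0.15,0,0,0],[-1,0,0,0,0]]}' 30| grep -E 'pos|force'
python3 -m handwheel '{"deltas":[[-1,0.15,0,0,0],[-1,0.15,0,0,0],[-1,0.15,0,0,0],[-1,0.15,0,0,0],[-1,0.15,0,0,0],[-1,0.15,0,0,0],[-1,0,0,0,0]]}' 30| grep -E 'pos|force'
python3 -c "
from h import *
c=cam('top'); save(c,'top2.png'); a=cv2.imread('pics/top2.png')[130:260,240:370]; cv2.imwrite('pics/c2.png',cv2.resize(a,None,fx=4,fy=4))"
```

```text
tcp_pos: [0.4975, -0.0095, 0.1691]
wrist_force: [-0.2, 0.3, -0.5]
grip_force: 30.9
tcp_pos: [0.4623, -0.0028, 0.1691]
wrist_force: [-0.4, 0.4, -1.0]
grip_force: 30.9
```

View pics/c2.png

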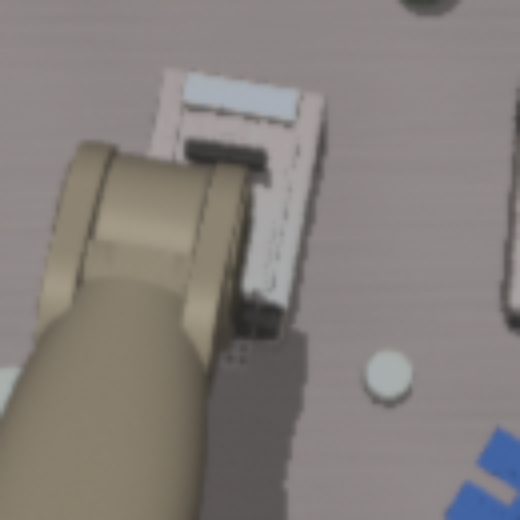

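The knob bar is across the head and the plate (holes at its front) is drawn out past the knob. Forces are under 1.5 N, so I'll lift.

```bash
python3 -m handwheel '{"deltas":[[-1,0.05,0,-0.15,0],[-1,0,0,-0.2,0],[-1,0,0,-0.2,0],[-1,0,0,-0.3,0],[-1,0,0,-0.3,0],[-1,0,0,-0.4,0],[-1,0,0,0,0]]}' 40| grep -E 'pos|force'
python3 -c "
from h import *
togo(.504,.2887,.21,78.9)"
```

```text
tcp_pos: [0.462, -0.0027, 0.2327]
wrist_force: [0.5, -1.1, -2.2]
grip_force: 43.6
tcp [ 0.462  -0.0027  0.2327] ydir 79.17 units [0.339 7.353 0.568] roll 0.027 F [ 0.5  -1.11 -2.17] T [0.014 0.067 0.046] gap 0.0109 q [-0.18  0.13 -0.37  1.07  0.    0.01] t 15.9
```

Weight −2.2 N: the plate is held. On to the tray.

```bash
python3 -m handwheel '{"deltas":[[-1,0,0.3,0,0],[-1,0,0.5,0,0],[-1,0.04,0.65,0,0],[-1,0.05,0.75,0,0],[-1,0.05,0.75,0,0],[-1,0.05,0.75,0,0],[-1,0.05,0.75,0,0],[-1,0.05,0.75,0,0],[-1,0.05,0.7,0,0.03],[-1,0,0.6,0,0],[-1,0,0.5,0,0],[-1,0,0.35,0,0],[-1,0,0,0,0],[-1,0,0,0,0]]}' 40| grep -E 'pos|force'
python3 - <<'E'
from h import *
togo(.504,.2887,.0945,78.9)
c=cam('top'); save(c,'top3.png'); P=c['P']; F=c['frame'].astype(int); v,u=np.mgrid[0:400,0:640]
c=cam('wrist'); save(c,'w3.png')
E
```

```text
tcp_pos: [0.503, 0.2883, 0.231]
wrist_force: [0.5, -0.0, -3.0]
grip_force: 43.6
tcp [0.503  0.2883 0.231 ] ydir 78.85 units [-0.024  0.018  3.412] roll -0.005 F [ 0.46 -0.04 -3.03] T [0.016 0.073 0.035] gap 0.0105 q [ 0.38  0.35 -0.08  1.14 -0.    0.58] t 17.65
```

View pics/w3.png

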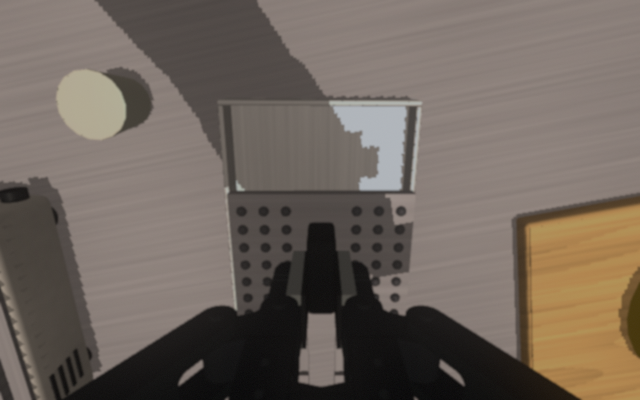

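The plate is level, its edges (228–415) sit between the tray walls (220–420), and the near tray edge at row 103 is clear ahead of the plate's edge at row 192. Lowering now.

```bash
python3 -m handwheel '{"deltas":[[-1,-0.02,0.01,0.4,0],[-1,0,0,0.6,0],[-1,0,0,0.7,0],[-1,0,0,0.6,0],[-1,0,0,0.4,0],[-1,0,0,0.3,0],[-1,0,0,0.2,0],[-1,0,0,0.1,0],[-1,0,0,0,0],[-1,0,0,0,0]]}' 40| grep -E 'pos|force'
python3 -m handwheel '{"deltas":[[-1,0,0,0.05,0],[-1,0,0,0.03,0],[-1,0,0,0,0],[-1,0,0,0,0]]}' 40| grep -E 'pos|force'
```

```text
tcp_pos: [0.5044, 0.2892, 0.0997]
wrist_force: [-0.0, 0.4, -1.0]
grip_force: 43.6
tcp_pos: [0.5041, 0.289, 0.0959]
wrist_force: [0.0, 0.1, -2.5]
grip_force: 43.6
```

```bash
python3 -m handwheel '{"deltas":[[-1,0,0,0.03,0],[-1,0,0,0.03,0],[-1,0,0,0,0],[-1,0,0,0,0]]}' 40| grep -E 'pos|force'
python3 -m handwheel '{"deltas":[[-1,0,0,0.02,0],[-1,0,0,0,0],[-1,0,0,0,0]]}' 40| grep -E 'pos|force'
```

```text
tcp_pos: [0.504, 0.289, 0.0935]
wrist_force: [0.5, -1.0, -1.8]
grip_force: 43.7
tcp_pos: [0.5041, 0.289, 0.093]
wrist_force: [-0.7, -0.7, 2.3]
grip_force: 44.1
```

Contact. Release and rise straight up, then check.

```bash
python3 -m handwheel '{"deltas":[[-0.6,0,0,0,0],[-0.4,0,0,0,0],[-0.2,0,0,0,0],[-0.1,0,0,0,0],[0,0,0,-0.2,0],[0,0,0,-0.6,0],[0,0,0,-1,0],[0,0,0,-1,0],[0,0,0,-1,0],[0,0.8,0,-0.8,0],[0,1,0,-0.3,0],[0,1,0,0,0],[0,1,0,0,0],[0,0,0,0,0],[0,0,0,0,0]]}' 40| grep -E 'pos|force|clock'
python3 - <<'E'
from h import *
c=cam('top'); save(c,'top4.png'); P=c['P'];F=c['frame'].astype(int); v,u=np.mgrid[0:400,0:640]
c2=cam('scene'); save(c2,'scene4.png')
w=(u>165)&(u<240)&(v>150)&(v<232)
k=w&(F.max(-1)<80)&(P[...,2]>.022)&(P[...,2]<.05); print('tab',k.sum(),np.median(P[k],0))
k=(u>265)&(u<325)&(v>143)&(v<222)&(F.max(-1)<90)&(P[...,2]>.13); print('knobL',k.sum(),np.median(P[k],0))
k=(u>362)&(u<418)&(v>140)&(v<218)&(F.max(-1)<90)&(P[...,2]>.125); print('knobR',k.sum(),np.median(P[k],0))
a=np.vstack([cv2.resize(c['frame'][140:240,160:310],(600,400),interpolation=2)])
cv2.imwrite('pics/c4.png',a[:,:,::-1])
E
```

```text
clock: 22.25
tcp_pos: [0.3554, 0.3185, 0.2894]
wrist_force: [0.6, -0.5, -0.5]
grip_force: 0.0
tab 39 [0.50026259 0.28829774 0.0308232 ]
knobL 84 [ 0.58059179 -0.02309712  0.14332251]
knobR 91 [ 0.58921565 -0.31345073  0.13799982]
```

View pics/c4.png

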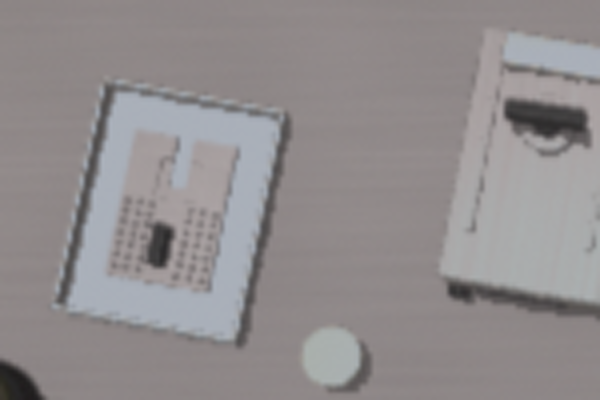

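View pics/scene4.png

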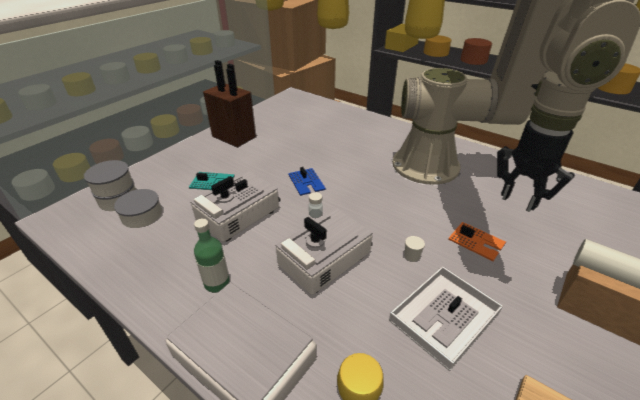

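The plate lies flat in the middle of the tray (top crop near (175,210)). The left knob has risen to z 0.143, the right head is untouched at z 0.138, and everything around it is where it was.

```bash
python3 -c "
from workcell import hand_in
print(hand_in())"
```

```text
the job is handed in; nothing more can be done
None
```

I unscrewed the left-hand-threaded knob (on the left head as the robot sees it), drew its plate out at low force and laid it flat in the tray; the other head and the things around it were left alone, and the job is handed in (no verdict was returned).

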